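Sort sealed tea tins into full and empty by their weight

ROBOT

A 7-joint arm with a two-finger parallel gripper is mounted at the origin on a cart in front of the work surface, level with it; the furniture and walls round the work are solid. World frame = base frame: x ahead of the robot, y to its left, z up, the work surface at z = 0. Lengths are in m, angles in rad, forces in N, time in s.
With the tool pointing down it reaches from about 0.425 to 0.875 m from the base axis. Payload 9.9 kg.
Tool frame: the origin (TCP) lies on the centre line of the jaws, within the pads' length; the fingertips stand 17 mm ahead of it and the grasp point (between the pads) lies 2 mm behind it; z points along the fingers, y is the line along which they close (so a half turn about z gives the same grasp; the last joint's range is limited). The gripper opens to 85 mm and grips with 20 to 120 N. Pads are 22 mm wide; open, the fingers measure 114 mm over their backs; the gripper's body (76 mm by 85 mm) begins 54 mm behind the grasp point. The pads swing forward as they close: fully open they stand 13 mm farther back than shut.
Start: joints at [-1.354, 0.576, 0.025, 1.437, -0.015, 1.129, -0.057], TCP at [0.2, 0.645, 0.248] pointing down, gripper open.
Joint ranges: [-2.76, 2.76], [-0.34, 2.15], [-1.52, 1.57], [0.19, 2.46], [-1.09, 4.23], [0.17, 1.99], [-2.82, 2.82]. Speed limits (rad/s): [2.22, 2.22, 3.01, 3.01, 3.14, 3.14, 3.14].

INTERFACE

Orientations are given as a unit quaternion [w, x, y, z].
In Python, from station import robot gives the robot as it stands.
- The arm moves only by the tool arm_command, never from a script. Its argument "increments" is a list of rows, each a list of 7 numbers: the shift along the world's x, y, z each as a share of 0.25 m, from -1 to 1, then the turn, a rotation vector about the world's x, y, z each as a share of 90 degrees, from -1 to 1, then the opening, from 0 (shut) to 1 (fully open). In form: [[x, y, z, wx, wy, wz, claw], ...]. A call has exactly 5 rows; each row is the pose to reach, as a shift and turn from the pose commanded when the call began; what a row does not reach only later rows make up. A row lasts 1/12 s, in which the tool goes at most 41.7 mm and 7.16 degrees, less where a joint would pass 70% of its speed; a pose out of reach is approached as far as the arm can. A call with a number of a shift or a turn outside -1 to 1 is refused whole. A call with a gripper value outside its range is refused whole. The fingers move at their own pace and stop on an object; "force" is the grip in N (left out, the last holds). Time passes only in rows, so rows that repeat a pose let the fingers close, or fill a call up. It gives the time, the measured TCP pose, the force, the opening and the grip force at its end, in the units of the state.
- robot.get_obs(): the state, without advancing time (a new reading comes with each control period).
- robot.camera(name): name is "side" or "top" or "wrist"; returns a dict with "image" (420x560x3 uint8, red, green, blue), "camera_matrix" (3x3 intrinsics, pixels), "pose" (4x4, takes a point from camera to world coordinates); the wrist camera has in their place "tool_from_camera" (4x4, takes a point from camera to tool coordinates, whose origin is the TCP and whose axes are the flange's). Camera axes: x right, y down, z forward; pixel columns grow to the right and rows downward; lengths in m; the calibration is good to about 2 mm. The wrist camera is an equidistant fisheye: a pixel r from the principal point sees the ray r / f radians off the axis. A picture is of the moment at which its call begins: read the wrist's pose just before it. There is no depth.
- robot.hand_in(): hands the job in; it is judged then, once.
Trained networks look in the newest picture that a camera, given by its name, has taken for a name from the list of things; names that differ only in an ending like _2 or _b are one class to them, and where a whole thing is asked for, a point or a joint stands for the part that bears it (a point fixed in the world has none). Each returns a list of dicts, best first, with "p" (0 to 1); they miss things now and then, are a little off and sometimes report something else, mostly with a low value. They report only what shows in the picture. A call takes as long as a camera call. They do not tell look-alikes from the thing itself.
- robot.look_for(camera, query): "centre" ([x, y, z] in m, in the coordinates of the camera as it stood for that picture, good to about 4 mm: the middle of the surface that is visible of it).
- robot.silhouettes(camera, query): "region" (420x560 bool, what is visible of it).
The state is a dict: "t": time; "qpos": joint angles; "dq": joint speeds; "effort": joint torques, N m; "ee_pos": TCP position; "eef_rot": TCP orientation; "contact_force": force on the tool from outside, world axes, zero at the start; "torque": the same for the moment, N m; "gripper_width": finger opening in m; "grasp_force": force on a finger pad.
Only numpy, scipy, OpenCV 4.12 (cv2) and the standard library are available. Lean on these libraries where they do the work, as an engineer would, in place of code of your own. Each camera call takes 0.05 s, during which the arm holds its last target. There are 200 camera calls.

TASK

The three steel tea tins on the lower board of the rack look alike, but some are full and some are empty: feel by lifting each one which it is. Stand every full tin in the long narrow tray and every empty tin in the square tray, upright and set down gently on the tray's floor, never dropped, and leave the fish tin, the timer and the garlic where they are.

Things in the scene. Friction and masses are not known exactly. Their poses are not given: they have to be found in the camera images.
- tin_a_mid (a point): One of three identical sealed tins, upright box of plain steel with a press-on lid that stays shut, 48 x 48 x 90 mm, standing on the rack's lower board in a row, about 100 mm apart, each turned up to 0.2 rad against the rack. Point: its centre, 45 mm above its underside; z up, x and y square to its sides. Full or empty cannot be seen and has nothing to do with name or place.
- tin_b_mid (a point): One of three identical sealed tins, upright box of plain steel with a press-on lid that stays shut, 48 x 48 x 90 mm, standing on the rack's lower board in a row, about 100 mm apart, each turned up to 0.2 rad against the rack. Point: its centre, 45 mm above its underside; z up, x and y square to its sides. Full or empty cannot be seen and has nothing to do with name or place.
- tin_c_mid (a point): One of three identical sealed tins, upright box of plain steel with a press-on lid that stays shut, 48 x 48 x 90 mm, standing on the rack's lower board in a row, about 100 mm apart, each turned up to 0.2 rad against the rack. Point: its centre, 45 mm above its underside; z up, x and y square to its sides. Full or empty cannot be seen and has nothing to do with name or place.
- tin_a: The tin of tin_a_mid; origin at the centre of its underside, z up. A tin weighs about 0.10 kg empty and about 0.39 kg full (both within 15 %); a full one holds one hard block that may shift by a few mm.
- tin_b: The tin of tin_b_mid; origin at the centre of its underside, z up. A tin weighs about 0.10 kg empty and about 0.39 kg full (both within 15 %); a full one holds one hard block that may shift by a few mm.
- tin_c: The tin of tin_c_mid; origin at the centre of its underside, z up. A tin weighs about 0.10 kg empty and about 0.39 kg full (both within 15 %); a full one holds one hard block that may shift by a few mm.
- rack: Fixed two-tier wooden rack, 368 (y) x 130 (x) x 219 mm high; origin under its centre on the worktop, -x is its open front. Lower board's top 24 mm up; end posts at y = +-178 mm, 12 mm thick, all behind the tins (x = +5 mm of the rack and beyond). A cup and two spice jars stand fixed on top.
- rack_edge (a point): Middle of the lower front edge of the rack's upper board, 205 mm up, at x = -47 mm of the rack; axes as the rack's. The tins stand at about x = -30 mm of the rack, under this board, so a gripper pointing straight down cannot reach them: come in from the front with the fingers leaning 30 to 45 degrees from vertical.
- long_tray: The long narrow wooden tray, for the full tins: outside 200 (x) x 92 (y) x 26 mm high, walls 6 mm, floor 6 mm thick. Fixed; origin under its centre on the worktop. It stands left or right, in front of the rack.
- square_tray: The square wooden tray, for the empty tins: outside 165 x 165 x 26 mm high, walls 6 mm, floor 6 mm thick. Fixed; origin under its centre on the worktop. It stands on the other side from the long tray.
- fish_tin: Bystander: low flat fish tin, 63 x 105 x 24 mm, loose on the worktop between the trays; origin at its underside. To be left where it is.
- timer: Bystander: round red kitchen timer, 66 x 66 x 59 mm, loose on the worktop between the trays; origin at its underside. To be left where it is.
- garlic_bulb: Bystander: garlic bulb, 48 x 50 x 51 mm, loose on the worktop between the trays; origin at its underside. To be left where it is.
Not all that is in view belongs to the job. What is shaped like the tin_c but blue is not meant.

How it is judged:
By the outcome, as a careful person would: the job done as asked, in the order asked, and still so for the second after the job is handed in, with the robot touching nothing.
It also fails if it takes over 64 s, if anything falls off the work surface, if the arm or the gripper's body presses on something with over 40 N, if the wrist force passes 120 N, or if a joint passes its speed limit or range.

## Working session

There is one attempt and no reset: what is moved stays moved. The work goes in short steps, Python scripts to look and compute and a tool call to move; the robot and the scene stay as the last step left them, time stands still between calls to the robot, and variables do not carry over. Pictures are saved under pics/ and viewed, at most 10 in all, crops included, and the job is handed in when it is done.

Besides the shell and the picture viewer there is one more tool, called after "Emit:" as a command line: name --pt "numbers of a row" for each row, then --argument value for the rest. arm_command: Moves the arm, as the interface text tells. Its arguments: {"type":"object","properties":{"increments":{"type":"array","items":{"type":"array","items":{"type":"number"}}},"force":{"type":"number"}},"required":["increments"]}

```bash
mkdir -p pics; ls
python3 - <<'E'
from station import robot
import cv2, numpy as np
o=robot.get_obs(); print({k:np.round(v,3).tolist() for k,v in o.items()})
for c in ["side","top"]:
    r=robot.camera(c); cv2.imwrite(f"pics/{c}0.png",r["image"][:,:,::-1])
    P=np.array(r["pose"]); print(c,np.round(P,3).tolist(),np.round(r["camera_matrix"],1).tolist())
    for q in ["tin_a","rack","long_tray","square_tray","fish_tin","timer","garlic_bulb","rack_edge"]:
        try:
            for d in robot.look_for(c,q)[:5]:
                w=P[:3,:3]@np.array(d["centre"])+P[:3,3]; print(c,q,round(d["p"],2),np.round(w,3))
        except Exception as e: print(q,e)
print(robot.get_obs()["t"])
E
```

```text
pics
{'t': 0.0, 'qpos': [-1.354, 0.577, 0.025, 1.438, -0.015, 1.129, -0.056], 'dq': [0.001, -0.002, -0.0, -0.0, -0.001, -0.001, -0.0], 'effort': [-0.001, -76.578, 2.25, -28.595, 0.015, 0.013, -0.0], 'ee_pos': [0.2, 0.644, 0.247], 'eef_rot': [-0.0, 0.15, 0.989, -0.001], 'contact_force': [-0.061, 0.539, 0.154], 'torque': [-0.005, -0.018, 0.031], 'grasp_force': 0.0, 'gripper_width': 0.085}
side [[0.943, -0.129, 0.306, 0.18], [-0.332, -0.33, 0.884, -1.151], [-0.013, -0.935, -0.354, 0.59], [0.0, 0.0, 0.0, 1.0]] [[491.4, 0.0, 282.7], [0.0, 491.4, 211.2], [0.0, 0.0, 1.0]]
side tin_a 0.97 [ 0.662 -0.008  0.085]
side tin_a 0.95 [ 0.436 -0.44   0.056]
side tin_a 0.91 [ 0.392 -0.18   0.057]
side tin_a 0.64 [ 0.532 -0.473  0.06 ]
side tin_a 0.62 [ 0.668 -0.112  0.08 ]
side rack 0.66 [ 0.707 -0.079  0.219]
side long_tray 0.87 [ 0.437 -0.269  0.009]
side long_tray 0.25 [ 0.71  -0.075  0.223]
side square_tray 0.75 [0.459 0.271 0.001]
side square_tray 0.71 [0.424 0.028 0.022]
side fish_tin 0.77 [0.424 0.024 0.022]
side timer 0.8 [ 0.514 -0.075  0.038]
side garlic_bulb 0.62 [ 0.712 -0.077  0.219]
side rack_edge 0.81 [ 0.71  -0.076  0.219]
top [[-0.388, -0.897, 0.213, 0.278], [-0.922, 0.376, -0.095, 0.069], [0.005, -0.233, -0.972, 1.429], [0.0, 0.0, 0.0, 1.0]] [[528.6, 0.0, 285.8], [0.0, 528.6, 215.8], [0.0, 0.0, 1.0]]
top tin_a 0.91 [ 0.662 -0.082  0.115]
top tin_a 0.88 [0.672 0.117 0.117]
top tin_a 0.83 [ 0.437 -0.415  0.091]
top tin_a 0.76 [ 0.398 -0.147  0.09 ]
top tin_a 0.72 [0.665 0.009 0.115]
top rack 0.61 [0.704 0.019 0.219]
top long_tray 0.79 [ 0.454 -0.287  0.005]
top square_tray 0.89 [0.456 0.267 0.012]
top square_tray 0.42 [0.703 0.02  0.221]
top fish_tin 0.74 [0.433 0.023 0.02 ]
top timer 0.69 [ 0.519 -0.049  0.05 ]
top garlic_bulb 0.66 [0.536 0.091 0.037]
top rack_edge 0.72 [0.708 0.018 0.217]
top rack_edge 0.59 [0.536 0.093 0.037]
0.9
```

View pics/side0.png

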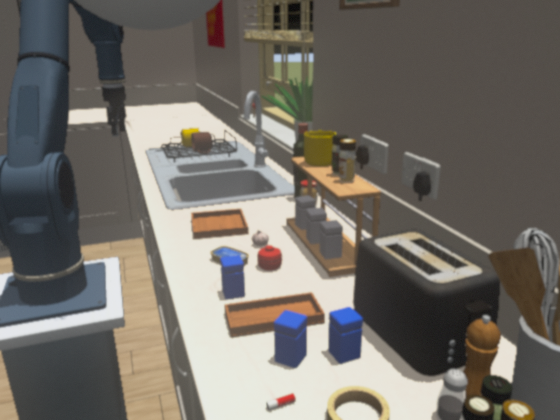

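View pics/top0.png

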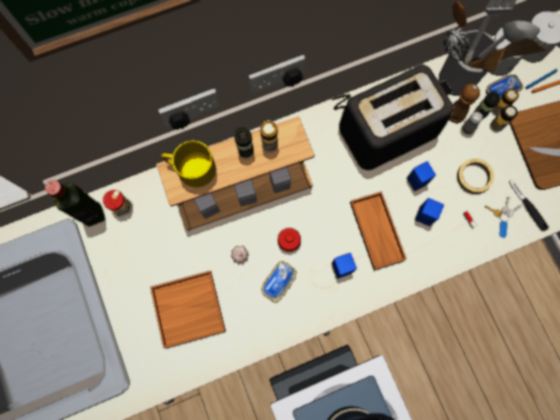

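The side and top views show three grey tins on the lower board, at about (207,204), (246,192) and (281,179) in the top view. The long tray is on the right (y≈-0.28) and the square tray on the left (y≈0.27). There are three blue decoy boxes, one of them near the long tray. I'll move in front of the rack, tilted, for a close look.

Emit:
arm_command --pt "0.06 -0.12 0.02 0 0 0.04 1" --pt "0.12 -0.25 0.04 0 0 0.08 1" --pt "0.18 -0.37 0.06 0 0 0.12 1" --pt "0.24 -0.5 0.08 0 0 0.16 1" --pt "0.3 -0.62 0.1 0 0 0.192 1"

```text
t: 1.32
ee_pos: [0.2755, 0.4879, 0.2736]
eef_rot: [0.0, -0.002, 1.0, -0.0]
contact_force: [2.4, -0.2, 0.4]
gripper_width: 0.0856
grasp_force: 0.0
```

Emit:
arm_command --pt "0.06 -0.12 0 0 -0.05 0 1" --pt "0.12 -0.25 0 0 -0.1 0 1" --pt "0.18 -0.37 0 0 -0.15 0 1" --pt "0.24 -0.5 0 0 -0.2 0 1" --pt "0.3 -0.62 0 0 -0.25 0 1"

```text
t: 1.73
ee_pos: [0.3505, 0.3331, 0.2738]
eef_rot: [0.197, -0.0, 0.98, 0.001]
contact_force: [1.2, -0.1, 0.2]
gripper_width: 0.0853
grasp_force: 0.0
```

Emit:
arm_command --pt "0.06 -0.12 0 0 -0.05 0 1" --pt "0.12 -0.25 0 0 -0.1 0 1" --pt "0.18 -0.37 0 0 -0.15 0 1" --pt "0.24 -0.5 0 0 -0.2 0 1" --pt "0.3 -0.62 0 0 -0.25 0 1"

```text
t: 2.15
ee_pos: [0.4089, 0.2094, 0.2712]
eef_rot: [0.34, -0.0, 0.94, -0.01]
contact_force: [0.4, -1.3, -1.0]
gripper_width: 0.0852
grasp_force: 0.0
```

Emit:
arm_command --pt "0.06 -0.12 0 0 0 0 1" --pt "0.12 -0.25 0 0 0 0 1" --pt "0.18 -0.37 0 0 0 0 1" --pt "0.24 -0.5 0 0 0 0 1" --pt "0.3 -0.62 0 0 0 0 1"

```text
t: 2.57
ee_pos: [0.4806, 0.0683, 0.2719]
eef_rot: [0.338, -0.003, 0.941, -0.007]
contact_force: [2.1, 1.5, 0.7]
gripper_width: 0.0855
grasp_force: 0.0
```

```bash
cat > h.py <<'E'
from station import robot
import cv2, numpy as np
from scipy.spatial.transform import Rotation as R
def wpose():
    o=robot.get_obs(); T=np.eye(4); q=o["eef_rot"]
    T[:3,:3]=R.from_quat([q[1],q[2],q[3],q[0]]).as_matrix(); T[:3,3]=o["ee_pos"]; return T
def shot(c):
    T=wpose() if c=="wrist" else None
    r=robot.camera(c); r["P"]=T@r["tool_from_camera"] if c=="wrist" else r["pose"]; return r
def proj(r,X,wrist):
    P=np.linalg.inv(r["P"]); x=(P[:3,:3]@np.atleast_2d(X).T+P[:3,3:]).T; K=r["camera_matrix"]
    if wrist:
        n=np.linalg.norm(x[:,:2],axis=1)+1e-9; th=np.arctan2(n,x[:,2]); x=np.c_[x[:,:2]/n[:,None]*th[:,None]]
    else: x=x[:,:2]/x[:,2:]
    return x*[K[0][0],K[1][1]]+[K[0][2],K[1][2]]
def box(x,y,yaw,z0=.024,s=.024,h=.09):
    c,sn=np.cos(yaw),np.sin(yaw)
    return np.array([[x+c*a-sn*b,y+sn*a+c*b,z] for z in(z0,z0+h) for a in(-s,s) for b in(-s,s)])
def found(r,c,q,n=6):
    return [(round(d["p"],2),np.round(r["P"][:3,:3]@np.array(d["centre"])+r["P"][:3,3],3)) for d in robot.look_for(c,q)[:n]]
E
python3 - <<'E'
from h import *
import pickle
D={}
o=robot.get_obs(); print(np.round(o["qpos"],3))
for c in ["wrist","top","side"]:
    r=shot(c); print(c,np.round(r["camera_matrix"],1).tolist()); cv2.imwrite(f"pics/{c}1.png",r["image"][:,:,::-1])
    print(found(r,c,"tin_a"))
    r["s"]=[(d["p"],d["region"]) for d in robot.silhouettes(c,"tin_a")]
    for p,m in r["s"]:
        ys,xs=np.nonzero(m); print(round(p,2),m.sum(),xs.min(),xs.max(),ys.min(),ys.max())
    r["s_rack"]=[(d["p"],d["region"]) for d in robot.silhouettes(c,"rack")]
    D[c]=r
pickle.dump(D,open("d.pkl","wb"))
E
```

```text
[-0.619  0.059  0.191  2.454  1.604  0.268 -0.37 ]
wrist [[325.2, 0.0, 277.9], [0.0, 325.2, 210.8], [0.0, 0.0, 1.0]]
[(0.94, array([ 0.41 , -0.142,  0.088])), (0.72, array([ 0.655, -0.083,  0.087])), (0.68, array([0.667, 0.112, 0.088])), (0.65, array([0.653, 0.015, 0.089])), (0.57, array([0.697, 0.044, 0.133]))]
0.97 3002 135 186 158 232
0.76 2138 0 84 0 39
0.66 2803 299 340 164 238
0.62 2802 212 255 158 233
top [[528.6, 0.0, 285.8], [0.0, 528.6, 215.8], [0.0, 0.0, 1.0]]
[(0.92, array([ 0.663, -0.083,  0.114])), (0.82, array([ 0.535, -0.436,  0.089])), (0.79, array([0.67 , 0.119, 0.116])), (0.68, array([0.667, 0.014, 0.11 ])), (0.64, array([ 0.402, -0.145,  0.09 ])), (0.56, array([ 0.439, -0.412,  0.09 ]))]
0.94 434 234 256 179 205
0.88 449 332 355 252 277
0.84 409 194 218 194 218
0.81 431 269 290 167 192
0.77 521 407 434 162 190
0.77 573 414 443 198 225
side [[491.4, 0.0, 282.7], [0.0, 491.4, 211.2], [0.0, 0.0, 1.0]]
[(0.94, array([ 0.661, -0.009,  0.088])), (0.92, array([0.672, 0.097, 0.092])), (0.84, array([ 0.667, -0.11 ,  0.075])), (0.61, array([ 0.431, -0.442,  0.057])), (0.59, array([ 0.532, -0.471,  0.059])), (0.58, array([ 0.396, -0.181,  0.055]))]
0.96 825 319 342 220 259
0.9 464 295 315 196 229
0.87 1659 328 362 307 364
0.81 973 220 244 256 299
0.81 1648 274 306 311 367
0.6 540 306 325 209 244
```

View pics/wrist1.png

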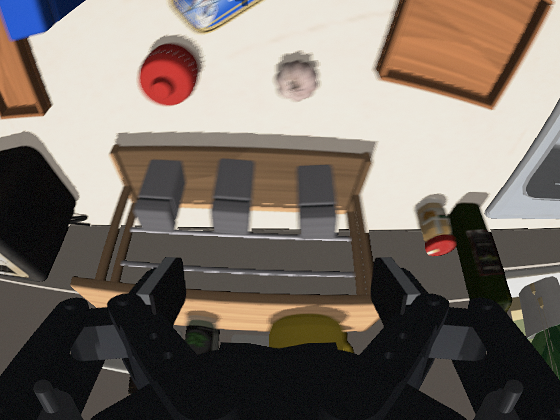

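The wrist view shows the right, middle and left tins at about (160,195), (233,195) and (319,200), with nothing in front of them. The timer is at (169,73) and the garlic at (297,77). Next I'll fit the tin boxes.

Run:
```python
from h import *
import pickle
from scipy.optimize import minimize
D=pickle.load(open("d.pkl","rb"))
print(np.round(D["wrist"]["tool_from_camera"],3).tolist())
def hullmask(r,c,p,S=4):
    u=proj(r,box(*p),c=="wrist"); h=cv2.convexHull((u*16).astype(np.int32)); m=np.zeros((420,560),np.uint8)
    cv2.fillConvexPoly(m,h,1,shift=4); return m>0
for y0,x0 in [(-.083,.672),(.015,.672),(.118,.676)]:
    use=[]
    for c in ["wrist","side","top"]:
        b=max(D[c]["s"],key=lambda s:(s[1]&hullmask(D[c],c,(x0,y0,0))).sum()); use.append((c,b[1]))
    def cost(p,u): return sum(1-(lambda m:(m&g).sum()/(m|g).sum())(hullmask(D[c],c,p)) for c,g in u)
    for u in (use[:1],use[:2]):
        best=min((minimize(cost,(x0,y0,w),args=(u,),method="Nelder-Mead",options=dict(initial_simplex=[(x0,y0,w),(x0+.01,y0,w),(x0,y0+.01,w),(x0,y0,w+.1)])) for w in(-.15,0,.15)),key=lambda r:r.fun)
        print(np.round(best.x,3),round(best.fun,3))
```

```text
[[0.001, -0.966, -0.259, 0.066], [1.0, 0.001, -0.001, 0.001], [0.001, -0.259, 0.966, -0.125], [0.0, 0.0, 0.0, 1.0]]
[ 0.678 -0.088 -0.215] 0.051
[ 0.678 -0.088 -0.233] 0.126
[ 0.681  0.011 -0.107] 0.098
[ 0.676  0.01  -0.313] 0.392
[0.69  0.119 0.084] 0.073
[0.691 0.119 0.07 ] 0.445
```

Emit:
arm_command --pt "0.08 0.05 0 0 0 0 1" --pt "0.16 0.1 0 0 0 0 1" --pt "0.24 0.15 0 0 0 0 1" --pt "0.32 0.18 0 0 0 0 1" --pt "0.32 0.18 0 0 0 0 1"

```text
t: 3.58
ee_pos: [0.5634, 0.1145, 0.2717]
eef_rot: [0.339, -0.002, 0.941, -0.008]
contact_force: [0.4, 0.5, 0.7]
gripper_width: 0.085
grasp_force: 0.0
```

Run:
```python
from h import *
o=robot.get_obs(); print(np.round(o["qpos"],3),np.round(o["ee_pos"],3),np.round(o["eef_rot"],3))
```

```text
[-0.628  0.203  0.202  2.272  1.428  0.251 -0.209] [0.563 0.115 0.272] [ 0.339 -0.002  0.941 -0.008]
```

Emit:
arm_command --pt "0.03 0.0 -0.08 0 0 0.01 1" --pt "0.06 0.01 -0.16 0 0 0.02 1" --pt "0.1 0.02 -0.24 0 0 0.03 1" --pt "0.15 0.02 -0.376 0 0 0.05 1" --pt "0.15 0.02 -0.376 0 0 0.05 1"

```text
t: 4.0
ee_pos: [0.5981, 0.1184, 0.1776]
eef_rot: [0.339, -0.039, 0.94, 0.007]
contact_force: [0.9, -0.9, -0.4]
gripper_width: 0.0851
grasp_force: 0.0
```

Run:
```python
from h import *
r=shot("wrist"); print(found(r,"wrist","tin_a"))
cv2.imwrite("pics/wrist2.png",r["image"][:,:,::-1])
o=robot.get_obs(); print(np.round(o["qpos"],3),np.round(o["ee_pos"],3),np.round(o["eef_rot"],3),np.round(o["contact_force"],2))
```

```text
[(0.75, array([0.655, 0.019, 0.085])), (0.68, array([0.664, 0.115, 0.087])), (0.61, array([ 0.655, -0.074,  0.082]))]
[-0.275  0.425 -0.148  2.322  2.325  0.374 -1.006] [0.597 0.115 0.173] [ 0.335 -0.038  0.941  0.005] [-0.7  -0.4  -0.11]
```

View pics/wrist2.png

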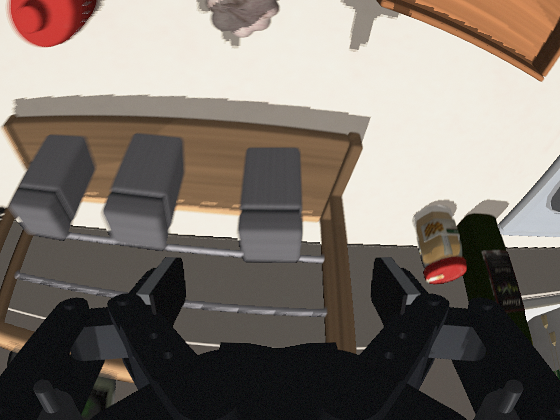

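The left tin is at (272,200), centred between the fingers. I'll advance along the tool axis.

Emit:
arm_command --pt "0.08 0.0 -0.09 0 0 0 1" --pt "0.16 0.01 -0.18 0 0 0 1" --pt "0.24 0.016 -0.27 0 0 0 1" --pt "0.3 0.016 -0.33 0 0 0 1" --pt "0.34 0.016 -0.38 0 0 0 1"

```text
t: 4.52
ee_pos: [0.6839, 0.1202, 0.0822]
eef_rot: [0.338, -0.038, 0.94, 0.003]
contact_force: [-0.6, -0.2, 0.5]
gripper_width: 0.0853
grasp_force: 0.0
```

Run:
```python
from h import *
r=shot("wrist"); print(found(r,"wrist","tin_a"))
o=robot.get_obs(); print(np.round(o["qpos"],3),np.round(o["ee_pos"],3),np.round(o["eef_rot"],3),np.round(o["contact_force"],2))
```

```text
[(0.94, array([0.668, 0.112, 0.078])), (0.75, array([ 0.69 , -0.066,  0.035])), (0.58, array([0.655, 0.029, 0.075]))]
[-0.178  0.681 -0.222  2.182  2.469  0.491 -1.075] [0.683 0.12  0.081] [ 0.337 -0.038  0.941  0.003] [-0.39 -0.56  0.24]
```

Emit:
arm_command --pt "0 -0.008 0 0 0 0 0.7" --pt "0 -0.008 0 0 0 0 0.6" --pt "0 -0.008 0 0 0 0 0.5" --pt "0 -0.008 0 0 0 0 0.3" --pt "0 -0.008 0 0 0 0 0.3" --force 50

```text
t: 5.03
ee_pos: [0.6828, 0.1185, 0.084]
eef_rot: [0.339, -0.038, 0.94, 0.005]
contact_force: [-6.0, -1.4, 9.7]
gripper_width: 0.0479
grasp_force: 51.8
```

Emit:
arm_command --pt "0 0 0 0 0 0 0.3" --pt "0 0 0 0 0 0 0.3" --pt "0 0 0 0 0 0 0.3" --pt "0 0 0 0 0 0 0.3" --pt "0 0 0 0 0 0 0.3"

```text
t: 5.45
ee_pos: [0.6828, 0.1186, 0.084]
eef_rot: [0.339, -0.038, 0.94, 0.005]
contact_force: [-6.8, -1.2, 9.2]
gripper_width: 0.0476
grasp_force: 51.7
```

Emit:
arm_command --pt "0 0 0.02 0 0 0 0.3" --pt "0 0 0.04 0 0 0 0.3" --pt "0 0 0.06 0 0 0 0.3" --pt "0 0 0.08 0 0 0 0.3" --pt "0 0 0.08 0 0 0 0.3"

```text
t: 5.87
ee_pos: [0.6832, 0.1187, 0.1037]
eef_rot: [0.339, -0.038, 0.94, 0.005]
contact_force: [0.2, 0.7, -4.6]
gripper_width: 0.0477
grasp_force: 52.2
```

Emit:
arm_command --pt "0 0 0 0 0 0 0.3" --pt "0 0 0 0 0 0 0.3" --pt "0 0 0 0 0 0 0.3" --pt "0 0 0 0 0 0 0.3" --pt "0 0 0 0 0 0 0.3"

```text
t: 6.28
ee_pos: [0.6828, 0.1185, 0.1019]
eef_rot: [0.338, -0.038, 0.941, 0.005]
contact_force: [-0.5, -0.4, -4.2]
gripper_width: 0.0479
grasp_force: 52.2
```

Run:
```python
from h import *
r=shot("wrist"); cv2.imwrite("pics/wrist3.png",r["image"][:,:,::-1])
o=robot.get_obs(); print(np.round(o["qpos"],3),np.round(o["ee_pos"],3),np.round(o["eef_rot"],3),np.round(o["contact_force"],2),np.round(o["torque"],2),o["gripper_width"],o["grasp_force"])
```

```text
[-0.188  0.639 -0.199  2.175  2.447  0.442 -1.053] [0.683 0.118 0.102] [ 0.338 -0.038  0.94   0.005] [-0.12 -0.14 -4.51] [-0.03  1.13 -0.03] 0.04754841778575198 52.24309980869293
```

View pics/wrist3.png

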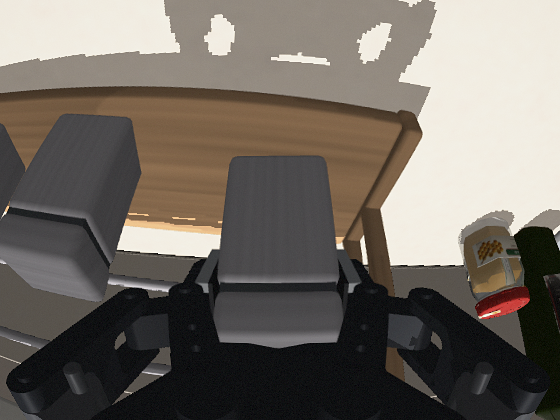

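The tin is held straight between the pads and the reading of about -4.4 N says it is full, so it goes in the long tray. I'll measure the trays and check reach.

```bash
cat > reach.py <<'E'
from h import *
from scipy.optimize import least_squares
def ax(t,yaw): return np.array([np.sin(t)*np.cos(yaw),np.sin(t)*np.sin(yaw),-np.cos(t)])
t=np.radians(39.5)
D=[((.2,.644,.247),0,0,1.438),((.4806,.068,.272),t,0,2.454),((.563,.115,.272),t,0,2.272),((.597,.115,.173),t,.08,2.322),((.683,.12,.081),t,.08,2.182),((.683,.118,.102),t,.08,2.175)]
def j4(p,X,tt,y):
    a,b,c,h=p; W=np.array(X)-c*ax(tt,y)-[0,0,h]; return (W@W-a*a-b*b)/(2*a*b)
s=least_squares(lambda p:[j4(p,X,tt,y)-np.cos(q) for X,tt,y,q in D]+[.02*(p[0]-p[1])],[.42,.42,.25,.3])
def pred(X,tt,y): return float(np.arccos(np.clip(j4(s.x,X,tt,y),-1,1)))
E
python3 - <<'E'
from reach import *
print(np.round(s.x,3),np.round(s.fun,3))
for x in(.40,.44,.48,.52):
    print(x,[[round(pred((x,y,z),t,w),2) for z in(.07,.2)] for y,w in((-.28,-.5),(-.28,0),(-.28,.5),(-.28,1),(.27,0),(.27,-.5),(.27,-1))])
r=shot("top")
for q in["long_tray","square_tray"]:
    for d in robot.silhouettes("top",q)[:2]:
        cs,_=cv2.findContours(d["region"].astype(np.uint8),0,1); c=max(cs,key=cv2.contourArea)
        u=c[:,0,:].astype(float); K=r["camera_matrix"]; P=r["P"]
        ray=np.c_[(u-[K[0][2],K[1][2]])/K[0][0],np.ones(len(u))]@P[:3,:3].T
        w=P[:3,3]+ray*((.02-P[2,3])/ray[:,2])[:,None]
        (cx,cy),(a,b),th=cv2.minAreaRect((w[:,:2]*1000).astype(np.float32)); print(q,round(d["p"],2),round(cx),round(cy),round(a),round(b),round(th,1))
E
```

```text
[0.488 0.488 0.385 0.343] [ 0.     0.007 -0.006 -0.002  0.003  0.     0.   ]
0.4 [[2.63, 2.54], [2.47, 2.4], [2.21, 2.15], [1.93, 1.88], [2.49, 2.41], [2.23, 2.17], [1.95, 1.9]]
0.44 [[2.56, 2.48], [2.42, 2.35], [2.17, 2.11], [1.88, 1.83], [2.44, 2.37], [2.19, 2.13], [1.9, 1.85]]
0.48 [[2.49, 2.41], [2.37, 2.3], [2.12, 2.06], [1.82, 1.77], [2.39, 2.32], [2.14, 2.08], [1.84, 1.79]]
0.52 [[2.42, 2.34], [2.31, 2.25], [2.06, 2.01], [1.76, 1.71], [2.33, 2.26], [2.08, 2.02], [1.78, 1.73]]
long_tray 0.23 763 5 438 245 82.7
square_tray 0.62 457 267 169 165 81.8
```

Emit:
arm_command --pt "-0.06 0 0.09 0 0 0 0.3" --pt "-0.14 0 0.18 0 0 0 0.3" --pt "-0.22 0 0.27 0 0 0 0.3" --pt "-0.3 0 0.37 0 0 0 0.3" --pt "-0.38 0 0.46 0 0 0 0.3"

```text
t: 6.9
ee_pos: [0.5869, 0.1184, 0.2183]
eef_rot: [0.338, -0.038, 0.94, 0.005]
contact_force: [-0.7, -0.5, -4.0]
gripper_width: 0.0472
grasp_force: 53.6
```

Emit:
arm_command --pt "-0.02 -0.08 0 0 0 0 0.3" --pt "-0.05 -0.18 0 0 0 0 0.3" --pt "-0.08 -0.3 0 0 0 0 0.3" --pt "-0.1 -0.41 0 0 0 0 0.3" --pt "-0.13 -0.53 0 0 0 0 0.3"

```text
t: 7.32
ee_pos: [0.5568, -0.0081, 0.2175]
eef_rot: [0.338, -0.039, 0.94, 0.005]
contact_force: [0.7, -0.1, -4.0]
gripper_width: 0.0475
grasp_force: 56.0
```

Emit:
arm_command --pt "-0.02 -0.1 0 0 0 0 0.3" --pt "-0.05 -0.21 0 0 0 0 0.3" --pt "-0.08 -0.32 0 0 0 0 0.3" --pt "-0.1 -0.43 0 0 0 0 0.3" --pt "-0.13 -0.53 0 0 0 0 0.3"

```text
t: 7.73
ee_pos: [0.5286, -0.1282, 0.2163]
eef_rot: [0.339, -0.037, 0.94, 0.004]
contact_force: [1.0, -1.0, -2.8]
gripper_width: 0.0476
grasp_force: 56.0
```

Emit:
arm_command --pt "-0.02 -0.1 0 0 0 0 0.3" --pt "-0.05 -0.21 0 0 0 0 0.3" --pt "-0.08 -0.32 0 0 0 0 0.3" --pt "-0.11 -0.45 0 0 0 0 0.3" --pt "-0.13 -0.53 0 0 0 0 0.3"

```text
t: 8.15
ee_pos: [0.5123, -0.2062, 0.2166]
eef_rot: [0.342, -0.039, 0.939, 0.005]
contact_force: [1.4, 0.3, -3.6]
gripper_width: 0.0473
grasp_force: 56.0
```

```bash
cat > tray.py <<'E'
from h import *
def rays(r,u,wrist):
    K=r["camera_matrix"]; v=(u-[K[0][2],K[1][2]])/K[0][0]
    if wrist:
        th=np.linalg.norm(v,axis=1)+1e-9; d=np.c_[v*(np.sin(th)/th)[:,None],np.cos(th)]
    else: d=np.c_[v,np.ones(len(v))]
    return d@r["P"][:3,:3].T
def trays(c,q,z=.02):
    r=shot(c); out=[]
    for d in robot.silhouettes(c,q)[:2]:
        cs,_=cv2.findContours(d["region"].astype(np.uint8),0,1); k=max(cs,key=cv2.contourArea)
        D=rays(r,k[:,0,:].astype(float),c=="wrist"); P=r["P"]
        w=P[:3,3]+D*((z-P[2,3])/D[:,2])[:,None]
        (cx,cy),(a,b),th=cv2.minAreaRect((w[:,:2]*1000).astype(np.float32)); print(c,q,round(d["p"],2),round(cx),round(cy),round(a),round(b),round(th,1))
    return r
def state():
    o=robot.get_obs(); print(round(o["t"],2),np.round(o["qpos"],3),np.round(o["ee_pos"],3),np.round(o["eef_rot"],3),np.round(o["contact_force"],2),round(o["gripper_width"],3),round(o["grasp_force"],1))
E
python3 - <<'E'
from tray import *
state(); w=trays("wrist","long_tray"); cv2.imwrite("pics/wrist4.png",w["image"][:,:,::-1]); print(found(w,"wrist","tin_a"))
trays("side","long_tray"); trays("top","long_tray");trays("side","square_tray")
E
```

```text
8.15 [ 0.963  0.343 -0.581  2.331  4.112  0.173 -2.028] [ 0.512 -0.206  0.217] [ 0.342 -0.039  0.939  0.005] [ 1.42  0.34 -3.64] 0.047 56.0
wrist long_tray 0.81 509 -289 96 98 85.1
[(0.95, array([ 0.659, -0.001,  0.081])), (0.92, array([ 0.445, -0.406,  0.067])), (0.9, array([ 0.495, -0.21 ,  0.212])), (0.71, array([ 0.531, -0.431,  0.063])), (0.57, array([ 0.653, -0.095,  0.085]))]
side long_tray 0.81 453 -296 129 205 85.0
top long_tray 0.84 401 -235 100 38 16.9
side square_tray 0.91 454 250 224 165 83.3
side square_tray 0.24 725 19 282 74 62.5
```

View pics/wrist4.png

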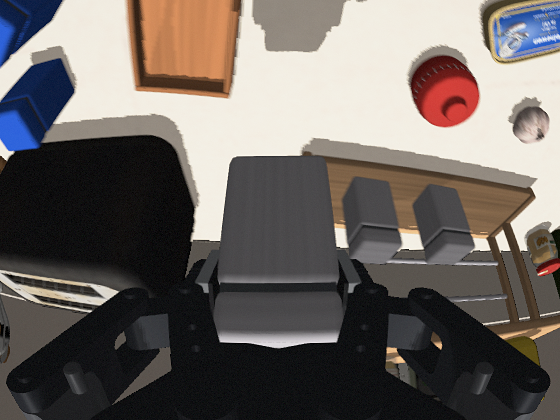

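The tin is held well. The long tray's far end is at about (185,90). The wrist is close to its j5 and j6 limits, so I'll check the kinematics and pick a workable yaw.

```bash
cat > ik.py <<'E'
import numpy as np
from scipy.optimize import least_squares
from scipy.spatial.transform import Rotation as R
LO=np.array([-2.76,-.34,-1.52,.19,-1.09,.17,-2.82]);HI=np.array([2.76,2.15,1.57,2.46,4.23,1.99,2.82])
def quat(q): return R.from_quat([q[1],q[2],q[3],q[0]])
def fk(q,p):
    s,L=p[:4],p[4:]  # h,a,b,c lengths ; s unused signs
    h,a,b,c,x1,x2=p
    M=R.from_euler("z",q[0]+x1)*R.from_euler("y",q[1]); X=np.array([0,0,h])+M.apply([0,0,a])
    M=M*R.from_euler("z",q[2])*R.from_euler("y",q[3]); X=X+M.apply([0,0,b])
    M=M*R.from_euler("z",q[4])*R.from_euler("y",q[5]); X=X+M.apply([0,0,c])
    return X,M*R.from_euler("z",q[6]+x2)
DAT=[([-1.354,.577,.025,1.438,-.015,1.129,-.056],(.2,.644,.247),(0,.15,.989,-.001)),
([-.619,.059,.191,2.454,1.604,.268,-.37],(.4806,.0683,.2719),(.338,-.003,.941,-.007)),
([-.628,.203,.202,2.272,1.428,.251,-.209],(.563,.115,.272),(.339,-.002,.941,-.008)),
([-.275,.425,-.148,2.322,2.325,.374,-1.006],(.597,.115,.173),(.335,-.038,.941,.005)),
([-.178,.681,-.222,2.182,2.469,.491,-1.075],(.683,.12,.081),(.337,-.038,.941,.003)),
([.963,.343,-.581,2.331,4.112,.173,-2.028],(.512,-.206,.217),(.342,-.039,.939,.005))]
def err(p):
    e=[]
    for q,X,Q in DAT:
        x,M=fk(q,p); e+=list(x-X)+list(.1*(M.inv()*quat(Q)).as_rotvec())
    return e
best=None
for x1 in(0,1.57,2.6,-1.57,3.14):
    for x2 in(0,1.57,-1.57,3.14):
        s=least_squares(err,[.343,.488,.488,.385,x1,x2]); 
        if best is None or s.cost<best.cost: best=s
P=best.x
E
python3 -c "
from ik import *
print(np.round(P,3),best.cost); print(np.round(np.array(err(P)).reshape(-1,6),3))"
```

```text
[-0.785  0.321  0.388 -1.248  3.019  1.44 ] 0.18659848906236423
[[-0.259 -0.119  0.319 -0.     0.     0.061]
 [ 0.099 -0.024 -0.087  0.009 -0.138 -0.003]
 [-0.03  -0.037 -0.084  0.009 -0.138 -0.002]
 [-0.063 -0.108 -0.054  0.009 -0.136 -0.019]
 [-0.171 -0.1   -0.02   0.009 -0.136 -0.018]
 [ 0.002 -0.012 -0.074  0.009 -0.138 -0.019]]
```

```bash
python3 - <<'E'
s=open('ik.py').read()
i=s.index("def fk"); j=s.index("DAT=")
fk='''S=np.ones(7)
def fk(q,p):
    h,a,b,c,x1,x2,d1,d2,d3=p; q=np.asarray(q)*S
    M=R.from_euler("z",q[0]+x1); X=np.array([0,0,h])+M.apply([d1,0,0]); M=M*R.from_euler("y",q[1]); X=X+M.apply([d2,0,a])
    M=M*R.from_euler("z",q[2])*R.from_euler("y",q[3]); X=X+M.apply([d3,0,b])
    M=M*R.from_euler("z",q[4])*R.from_euler("y",q[5]); X=X+M.apply([0,0,c])
    return X,M*R.from_euler("z",q[6]+x2)
'''
s=s[:i]+fk+s[j:]
k=s.index("best=None")
s=s[:k]+'''best=None
import itertools,os,json
def run(Sg):
    global S; S=np.array(Sg); b=None
    for x1 in(0,3.14):
        for x2 in(0,3.14,1.57,-1.57):
            f=least_squares(err,[.343,.488,.488,.385,x1,x2,0,0,0],max_nfev=60)
            if b is None or f.cost<b.cost: b=f
    return b
if os.path.exists("P.json"): P,S=map(np.array,json.load(open("P.json")))
'''
open('ik.py','w').write(s)
E
python3 - <<'E'
import ik,itertools,json,numpy as np
res=[]
for o in itertools.product([1,-1],repeat=6):
    Sg=[o[0],1,o[1],o[2],o[3],o[4],o[5]]; b=ik.run(Sg); res.append((b.cost,Sg,b.x))
res.sort(key=lambda r:r[0])
for r in res[:4]: print(round(r[0],6),r[1],np.round(r[2],3))
json.dump([list(res[0][2]),res[0][1]],open("P.json","w"))
ik.S=np.array(res[0][1]); print(np.round(np.array(ik.err(res[0][2])).reshape(-1,6),3))
E
```

```text
0.000314 [-1, 1, -1, 1, -1, 1, -1] [ 0.282  0.58   0.396  0.349 -0.075  1.511 -0.006  0.008 -0.   ]
0.030884 [-1, 1, -1, -1, -1, -1, -1] [ 0.352  0.764  0.441  0.387  3.086  4.668 -1.435  1.375 -0.162]
0.037377 [-1, 1, -1, 1, -1, -1, -1] [ 0.149  0.271  0.725 -0.279 -0.096  1.483  0.028 -0.095 -0.338]
0.054797 [-1, 1, -1, 1, -1, 1, 1] [ 2.820e-01  5.810e-01  3.960e-01  3.500e-01 -7.300e-02  3.093e+00
 -5.000e-03  8.000e-03  1.000e-03]
[[ 0.003 -0.001 -0.002 -0.    -0.    -0.001]
 [-0.008  0.008 -0.    -0.005 -0.     0.   ]
 [-0.005  0.001 -0.002 -0.005 -0.     0.   ]
 [-0.002  0.    -0.001 -0.005 -0.     0.   ]
 [-0.002 -0.006  0.001 -0.005 -0.     0.   ]
 [ 0.017 -0.003  0.004 -0.005 -0.     0.   ]]
```

```bash
cat >> ik.py <<'E'
def ori(tilt,yaw): return R.from_euler("z",yaw)*R.from_euler("y",-tilt)*R.from_quat([0,1,0,0])
def step(q,X,M,reg=.01):
    def f(v):
        x,m=fk(v,P); return np.r_[(x-X)*10,(m.inv()*M).as_rotvec()*2,reg*(v-q)]
    s=least_squares(f,np.clip(q,LO+1e-3,HI-1e-3),bounds=(LO,HI)); x,m=fk(s.x,P); return s.x,np.linalg.norm(x-X),np.linalg.norm((m.inv()*M).as_rotvec())
def path(q,A,B,n=12):
    # A,B=(X,tilt,yaw)
    w=[]
    for k in range(1,n+1):
        f=k/n; X=np.array(A[0])*(1-f)+np.array(B[0])*f
        q2,e,r=step(q,X,ori(A[1]*(1-f)+B[1]*f,A[2]*(1-f)+B[2]*f)); w.append((np.abs(q2-q).max(),e,r)); q=q2
    return q,np.max(w,axis=0)
E
python3 - <<'E'
from ik import *
q0=np.array([.963,.343,-.581,2.331,4.112,.173,-2.028]); A=((.512,-.206,.217),.69,.08)
for yaw in(-1.2,-.8,-.4,-.1,.08,.4,.8,1.2):
    q,w=path(q0,A,((.5,-.285,.2),.69,yaw)); q2,w2=path(q,((.5,-.285,.2),.69,yaw),((.5,-.285,.07),.69,yaw),6)
    q3,w3=path(q2,((.5,-.285,.07),.69,yaw),((.43,-.285,.07),.69,yaw),6)
    print(yaw,np.round(q2,2),np.round(w,3),np.round(w2,3),np.round(w3,3))
E
```

```text
-1.2 [-0.08  0.69  0.28  2.31  2.06  0.46 -1.54] [0.561 0.    0.   ] [0.205 0.    0.   ] [0.592 0.002 0.014]
-0.8 [ 0.04  0.69  0.35  2.45  2.99  0.6  -1.96] [0.148 0.    0.   ] [0.07 0.   0.  ] [0.857 0.016 0.136]
-0.4 [-0.24  1.28  1.53  2.46  4.23  1.56 -2.82] [0.139 0.    0.006] [1.269 0.002 0.014] [0.16  0.017 0.141]
-0.1 [ 0.75  0.67 -0.1   2.41  3.77  0.6  -1.61] [0.169 0.001 0.015] [0.141 0.    0.   ] [1.191 0.007 0.057]
0.08 [ 0.98  0.69 -0.33  2.34  3.97  0.45 -1.56] [0.186 0.004 0.055] [0.135 0.002 0.027] [0.021 0.    0.   ]
0.4 [ 1.29  0.82 -0.72  2.25  4.23  0.17 -1.46] [0.214 0.014 0.205] [0.042 0.012 0.18 ] [0.026 0.005 0.066]
0.8 [ 1.3   0.86 -0.74  2.26  4.23  0.17 -1.13] [0.244 0.03  0.423] [0.044 0.028 0.399] [0.021 0.021 0.292]
1.2 [ 1.23  0.84 -0.68  2.26  4.23  0.17 -0.83] [0.271 0.046 0.648] [0.048 0.044 0.624] [0.016 0.037 0.515]
```

Emit:
arm_command --pt "0 -0.04 -0.06 0 0 -0.02 0.3" --pt "0 -0.1 -0.12 0 0 -0.05 0.3" --pt "-0.01 -0.18 -0.18 0 0 -0.08 0.3" --pt "-0.02 -0.26 -0.24 0 0 -0.1 0.3" --pt "-0.03 -0.33 -0.27 0 0 -0.1 0.3"

```text
t: 9.02
ee_pos: [0.5052, -0.2877, 0.1471]
eef_rot: [0.34, 0.035, 0.939, -0.021]
contact_force: [0.6, -0.0, -3.5]
gripper_width: 0.0477
grasp_force: 56.1
```

Emit:
arm_command --pt "0 0 0 0 0 0 0.3" --pt "0 0 0 0 0 0 0.3" --pt "0 0 0 0 0 0 0.3" --pt "0 0 0 0 0 0 0.3" --pt "0 0 0 0 0 0 0.3"

```text
t: 9.43
ee_pos: [0.5051, -0.2882, 0.1492]
eef_rot: [0.341, 0.035, 0.939, -0.022]
contact_force: [-0.9, 0.3, -3.8]
gripper_width: 0.0477
grasp_force: 56.2
```

Run:
```python
from tray import *
state(); w=trays("wrist","long_tray",.026); cv2.imwrite("pics/wrist5.png",w["image"][:,:,::-1])
trays("top","long_tray",.026);trays("side","long_tray",.026)
```

```text
9.43 [ 0.766  0.483 -0.188  2.357  3.819  0.392 -1.737] [ 0.505 -0.288  0.149] [ 0.341  0.035  0.939 -0.022] [-0.94  0.31 -3.81] 0.048 56.2
wrist long_tray 0.75 490 -288 91 125 84.7
wrist long_tray 0.72 836 150 481 91 41.0
top long_tray 0.55 456 -277 88 201 85.4
top long_tray 0.37 689 9 51 67 83.7
side long_tray 0.89 450 -305 127 201 84.5
```

View pics/wrist5.png

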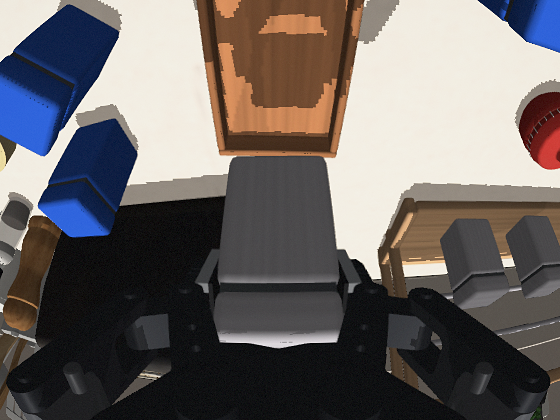

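The tin is centred over the tray: tin columns 228–328, tray's far end 220–338. I'll lower it.

Emit:
arm_command --pt "0 0 -0.08 0 0 0 0.3" --pt "0 0 -0.16 0 0 0 0.3" --pt "0 0 -0.23 0 0 0 0.3" --pt "0 0 -0.28 0 0 0 0.3" --pt "0 0 -0.31 0 0 0 0.3"

```text
t: 10.15
ee_pos: [0.5046, -0.2887, 0.0695]
eef_rot: [0.34, 0.036, 0.939, -0.021]
contact_force: [-0.1, -0.2, -3.7]
gripper_width: 0.0475
grasp_force: 56.6
```

Emit:
arm_command --pt "0 0 -0.004 0 0 0 0.3" --pt "0 0 -0.008 0 0 0 0.3" --pt "0 0 -0.012 0 0 0 0.3" --pt "0 0 -0.016 0 0 0 0.3" --pt "0 0 -0.02 0 0 0 0.3"

```text
t: 10.57
ee_pos: [0.505, -0.2893, 0.0669]
eef_rot: [0.342, 0.036, 0.939, -0.022]
contact_force: [0.2, 0.0, -2.9]
gripper_width: 0.0477
grasp_force: 56.7
```

Emit:
arm_command --pt "0 0 -0.003 0 0 0 0.3" --pt "0 0 -0.006 0 0 0 0.3" --pt "0 0 -0.008 0 0 0 0.3" --pt "0 0 -0.01 0 0 0 0.3" --pt "0 0 -0.01 0 0 0 0.3"

```text
t: 10.98
ee_pos: [0.5052, -0.2894, 0.0659]
eef_rot: [0.343, 0.036, 0.938, -0.023]
contact_force: [-9.4, 0.8, 20.6]
gripper_width: 0.0471
grasp_force: 59.4
```

Emit:
arm_command --pt "0 0 0.002 0 0 0 0.5" --pt "0 0 0.004 0 0 0 0.7" --pt "0 0 0.004 0 0 0 1" --pt "0 0 0.004 0 0 0 1" --pt "0 0 0.004 0 0 0 1"

```text
t: 11.4
ee_pos: [0.505, -0.289, 0.0647]
eef_rot: [0.341, 0.036, 0.939, -0.022]
contact_force: [-0.3, 0.3, 0.7]
gripper_width: 0.0853
grasp_force: 0.0
```

Run:
```python
from tray import *
state(); w=shot("wrist"); print(found(w,"wrist","tin_a"))
```

```text
11.4 [ 0.664  0.689 -0.047  2.415  3.66   0.65  -1.534] [ 0.505 -0.289  0.065] [ 0.341  0.036  0.939 -0.022] [-0.3   0.32  0.72] 0.085 0.0
[(0.86, array([ 0.412, -0.179,  0.01 ])), (0.84, array([ 0.436, -0.408,  0.023])), (0.62, array([ 0.522, -0.431,  0.048])), (0.58, array([ 0.652, -0.08 ,  0.037])), (0.56, array([ 0.669, -0.01 ,  0.062]))]
```

Emit:
arm_command --pt "-0.02 0 0.03 0 0 0 1" --pt "-0.08 0 0.1 0 0 0 1" --pt "-0.14 0.01 0.17 0 0 0 1" --pt "-0.2 0.01 0.24 0 0 0 1" --pt "-0.25 0.02 0.31 0 0 0 1"

```text
t: 11.92
ee_pos: [0.4472, -0.2867, 0.1368]
eef_rot: [0.339, 0.036, 0.94, -0.022]
contact_force: [0.1, -1.2, -1.1]
gripper_width: 0.0852
grasp_force: 0.0
```

Run:
```python
from tray import *
state(); 
for c in("wrist","side"): w=shot(c); print(found(w,c,"tin_a"))
```

```text
11.92 [ 1.01   0.498 -0.402  2.46   3.621  0.413 -1.438] [ 0.447 -0.287  0.137] [ 0.339  0.036  0.94  -0.022] [ 0.13 -1.21 -1.09] 0.085 0.0
[(0.96, array([ 0.394, -0.174,  0.065])), (0.75, array([ 0.652, -0.098,  0.057])), (0.74, array([ 0.52 , -0.436,  0.062])), (0.68, array([ 0.489, -0.289,  0.069])), (0.66, array([ 0.653, -0.003,  0.073])), (0.57, array([ 0.425, -0.416,  0.062]))]
[(0.87, array([ 0.506, -0.313,  0.064])), (0.85, array([ 0.666, -0.011,  0.086])), (0.78, array([ 0.529, -0.472,  0.06 ])), (0.69, array([ 0.435, -0.44 ,  0.056])), (0.59, array([ 0.67 , -0.11 ,  0.079])), (0.55, array([ 0.393, -0.18 ,  0.056]))]
```

Emit:
arm_command --pt "0.06 0.08 0.06 0 0 0 0.85" --pt "0.12 0.17 0.1 0 0 0 0.85" --pt "0.18 0.26 0.1 0 0 0 0.85" --pt "0.25 0.34 0.1 0 0 0 0.85" --pt "0.32 0.42 0.1 0 0 0 0.85"

```text
t: 12.53
ee_pos: [0.5293, -0.1805, 0.1603]
eef_rot: [0.34, 0.036, 0.939, -0.021]
contact_force: [1.1, -1.2, 0.4]
gripper_width: 0.0725
grasp_force: 0.0
```

Emit:
arm_command --pt "0.06 0.08 0 0 0 -0.02 0.85" --pt "0.12 0.17 0 0 0 -0.04 0.85" --pt "0.18 0.26 0.0 0 0 -0.06 0.85" --pt "0.25 0.34 0.0 0 0 -0.076 0.85" --pt "0.32 0.42 0.02 0 0 -0.076 0.85"

```text
t: 12.95
ee_pos: [0.6093, -0.0734, 0.1647]
eef_rot: [0.338, 0.091, 0.936, -0.042]
contact_force: [-0.2, -0.4, -0.4]
gripper_width: 0.0726
grasp_force: 0.0
```

Emit:
arm_command --pt "0 0 0 0 0 0 0.85" --pt "0 0 0 0 0 0 0.85" --pt "0 0 0 0 0 0 0.85" --pt "0 0 0 0 0 0 0.85" --pt "0 0 0 0 0 0 0.85"

```text
t: 13.37
ee_pos: [0.6076, -0.0784, 0.1656]
eef_rot: [0.338, 0.093, 0.936, -0.042]
contact_force: [1.3, 0.4, 0.4]
gripper_width: 0.0725
grasp_force: 0.0
```

Run:
```python
from tray import *
state(); w=shot("wrist"); print(found(w,"wrist","tin_a")); cv2.imwrite("pics/wrist6.png",w["image"][:,:,::-1])
```

```text
13.37 [-0.012  0.446 -0.042  2.336  2.598  0.369 -1.233] [ 0.608 -0.078  0.166] [ 0.338  0.093  0.936 -0.042] [1.34 0.43 0.42] 0.072 0.0
[(0.91, array([0.656, 0.006, 0.086])), (0.77, array([ 0.652, -0.086,  0.09 ])), (0.62, array([ 0.518, -0.271,  0.029])), (0.37, array([ 0.699, -0.022,  0.023]))]
```

View pics/wrist6.png

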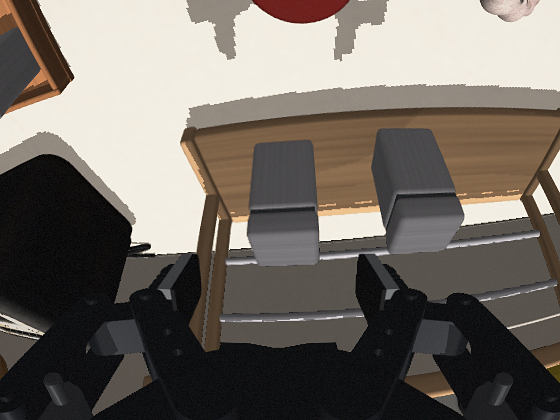

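The right tin is at (283,200), aligned and almost centred. I'll advance, grip and lift.

Emit:
arm_command --pt "0.06 -0.01 -0.075 0 0 0 0.85" --pt "0.12 -0.02 -0.15 0 0 0 0.85" --pt "0.18 -0.03 -0.225 0 0 0 0.85" --pt "0.23 -0.036 -0.29 0 0 0 0.85" --pt "0.264 -0.036 -0.33 0 0 0 0.85"

```text
t: 13.88
ee_pos: [0.6748, -0.0879, 0.0817]
eef_rot: [0.338, 0.094, 0.935, -0.042]
contact_force: [-0.4, 0.1, 0.0]
gripper_width: 0.0727
grasp_force: 0.0
```

Emit:
arm_command --pt "0 0 0 0 0 0 0.7" --pt "0 0 0 0 0 0 0.6" --pt "0 0 0 0 0 0 0.5" --pt "0 0 0 0 0 0 0.3" --pt "0 0 0 0 0 0 0.3"

```text
t: 14.3
ee_pos: [0.674, -0.0861, 0.0844]
eef_rot: [0.339, 0.093, 0.935, -0.041]
contact_force: [-0.1, -0.8, -1.4]
gripper_width: 0.0489
grasp_force: 50.2
```

Emit:
arm_command --pt "0 0 0 0 0 0 0.3" --pt "0 0 0 0 0 0 0.3" --pt "0 0 0 0 0 0 0.3" --pt "0 0 0 0 0 0 0.3" --pt "0 0 0 0 0 0 0.3"

```text
t: 14.72
ee_pos: [0.6743, -0.086, 0.0836]
eef_rot: [0.339, 0.093, 0.935, -0.041]
contact_force: [-1.0, -0.1, -1.1]
gripper_width: 0.049
grasp_force: 50.1
```

Emit:
arm_command --pt "0 0 0.02 0 0 0 0.3" --pt "0 0 0.04 0 0 0 0.3" --pt "0 0 0.06 0 0 0 0.3" --pt "0 0 0.08 0 0 0 0.3" --pt "0 0 0.08 0 0 0 0.3"

```text
t: 15.13
ee_pos: [0.6749, -0.0861, 0.1052]
eef_rot: [0.339, 0.093, 0.935, -0.041]
contact_force: [-0.1, -1.6, -0.4]
gripper_width: 0.049
grasp_force: 50.2
```

Emit:
arm_command --pt "0 0 0 0 0 0 0.3" --pt "0 0 0 0 0 0 0.3" --pt "0 0 0 0 0 0 0.3" --pt "0 0 0 0 0 0 0.3" --pt "0 0 0 0 0 0 0.3"

```text
t: 15.55
ee_pos: [0.6742, -0.0861, 0.1032]
eef_rot: [0.338, 0.093, 0.936, -0.041]
contact_force: [0.9, 0.1, -1.4]
gripper_width: 0.0486
grasp_force: 50.2
```

Run:
```python
from tray import *
state(); w=shot("wrist"); cv2.imwrite("pics/wrist7.png",w["image"][:,:,::-1]); print(found(w,"wrist","tin_a"));state()
```

```text
15.55 [ 0.04   0.627 -0.086  2.218  2.654  0.433 -1.26 ] [ 0.674 -0.086  0.103] [ 0.338  0.093  0.936 -0.041] [ 0.9   0.1  -1.38] 0.049 50.2
[(0.79, array([ 0.655, -0.083,  0.101])), (0.68, array([0.652, 0.004, 0.086]))]
15.65 [ 0.04   0.626 -0.086  2.218  2.654  0.433 -1.26 ] [ 0.674 -0.086  0.103] [ 0.338  0.093  0.936 -0.041] [ 0.5   0.1  -0.15] 0.049 50.2
```

Run:
```python
from tray import *
import cv2
a=cv2.imread("pics/wrist3.png").astype(int);b=cv2.imread("pics/wrist7.png").astype(int)
# lid-seam and edges rows/cols
for n,i in(("first",a),("now",b)):
    g=i.sum(2)/3; col=g[140:350,260:300].mean(1); d=np.diff(col); k=np.argsort(-abs(d))[:5]; print(n,"rows",sorted((k+140).tolist()))
    for r0 in(180,220,260,320):
        row=g[r0:r0+10,180:380].mean(0); d=np.diff(row); k=np.argsort(-abs(d))[:5]; print(r0,sorted((k+180).tolist()))
```

```text
first rows [155, 282, 345, 346, 347]
180 [225, 226, 328, 329, 372]
220 [217, 221, 333, 361, 362]
260 [217, 361, 362, 366, 367]
320 [213, 214, 215, 340, 341]
now rows [282, 283, 345, 346, 347]
180 [223, 224, 325, 326, 327]
220 [184, 185, 186, 219, 332]
260 [185, 186, 216, 336, 337]
320 [212, 213, 214, 341, 342]
```

View pics/wrist7.png

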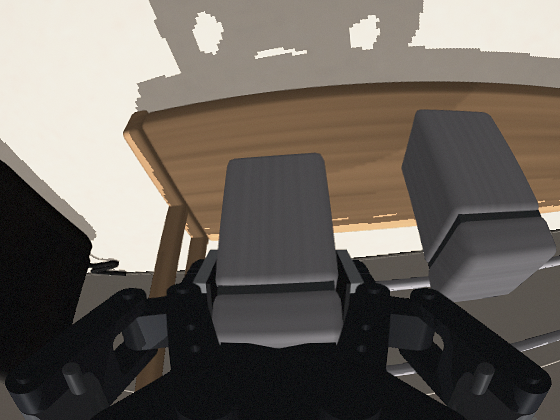

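The second tin is held straight, the lift shows about -1 N, so it is empty and goes in the square tray. I'll check reach there.

Run:
```python
from ik import *
q0=np.array([.04,.626,-.086,2.218,2.654,.433,-1.26]); A=((.674,-.086,.103),.69,-.2)
B=((.589,-.069,.209),.69,-.2); q1,w=path(q0,A,B); print(np.round(q1,2),np.round(w,3))
for z in(.16,.21):
  for yaw in(-.5,-.2,-.08,.1,.4):
    C=((.49,.31,z),.69,yaw); q,w=path(q1,B,C,20); D=((.49,.31,.066),.69,yaw); q2,w2=path(q,C,D,6)
    q3,w3=path(q2,D,((.43,.31,.14),.69,yaw),6)
    print(z,yaw,np.round(q,2),np.round(q2,2),np.round(w,3),np.round(w2,3),np.round(w3,3))
```

```text
[ 0.05  0.33 -0.07  2.33  2.64  0.23 -1.24] [0.092 0.    0.   ]
0.16 -0.5 [-1.01  0.56 -0.02  2.05  1.1   0.8  -0.85] [-1.06  0.73  0.04  2.1   1.29  0.69 -1.12] [0.1 0.  0. ] [0.047 0.    0.   ] [0.029 0.    0.   ]
0.16 -0.2 [-0.97  0.5  -0.03  2.21  1.45  0.63 -0.91] [-0.96  0.69 -0.04  2.26  1.78  0.65 -1.32] [0.073 0.    0.   ] [0.072 0.    0.   ] [0.052 0.    0.   ]
0.16 -0.08 [-0.93  0.48 -0.04  2.26  1.63  0.57 -0.97] [-0.88  0.69 -0.11  2.31  1.98  0.68 -1.38] [0.063 0.    0.   ] [0.081 0.    0.   ] [0.058 0.    0.   ]
0.16 0.1 [-0.83  0.45 -0.09  2.33  1.94  0.51 -1.07] [-0.75  0.68 -0.21  2.39  2.24  0.73 -1.4 ] [0.048 0.    0.   ] [0.075 0.    0.   ] [0.056 0.    0.   ]
0.16 0.4 [-0.54  0.44 -0.27  2.41  2.46  0.47 -1.18] [-0.09  0.96 -1.08  2.46  2.2   1.17 -0.78] [0.033 0.    0.   ] [0.662 0.001 0.004] [0.436 0.006 0.055]
0.21 -0.5 [-1.04  0.48  0.02  2.01  0.99  0.85 -0.69] [-1.11  0.73  0.12  2.1   1.26  0.64 -1.1 ] [0.126 0.    0.   ] [0.073 0.    0.   ] [0.029 0.    0.   ]
0.21 -0.2 [-1.01  0.41  0.02  2.16  1.25  0.64 -0.68] [-1.01  0.69  0.02  2.26  1.79  0.61 -1.34] [0.089 0.    0.   ] [0.116 0.    0.   ] [0.054 0.    0.   ]
0.21 -0.08 [-0.98  0.38  0.03  2.21  1.39  0.55 -0.69] [-0.92  0.68 -0.06  2.31  1.99  0.65 -1.4 ] [0.076 0.    0.   ] [0.135 0.    0.   ] [0.06 0.   0.  ]
0.21 0.1 [-0.92  0.35  0.04  2.28  1.67  0.42 -0.76] [-0.77  0.68 -0.19  2.39  2.25  0.72 -1.42] [0.058 0.    0.   ] [0.167 0.    0.   ] [0.057 0.    0.   ]
0.21 0.4 [-0.64  0.32 -0.12  2.35  2.32  0.29 -1.03] [-0.12  0.92 -1.02  2.46  2.23  1.12 -0.83] [0.038 0.    0.   ] [0.69  0.001 0.005] [0.505 0.006 0.055]
```

Emit:
arm_command --pt "-0.06 0.01 0.08 0 0 0 0.3" --pt "-0.13 0.03 0.17 0 0 0 0.3" --pt "-0.2 0.04 0.25 0 0 0 0.3" --pt "-0.27 0.05 0.34 0 0 0 0.3" --pt "-0.34 0.07 0.42 0 0 0 0.3"

```text
t: 16.07
ee_pos: [0.5884, -0.0689, 0.2094]
eef_rot: [0.339, 0.093, 0.935, -0.041]
contact_force: [0.3, 1.0, -1.1]
gripper_width: 0.0491
grasp_force: 50.7
```

Emit:
arm_command --pt "-0.02 0.08 -0.01 0 0 0 0.3" --pt "-0.05 0.18 -0.02 0 0 0 0.3" --pt "-0.08 0.28 -0.03 0 0 0 0.3" --pt "-0.1 0.39 -0.04 0 0 0 0.3" --pt "-0.13 0.5 -0.05 0 0 0 0.3"

```text
t: 16.48
ee_pos: [0.5566, 0.0574, 0.1962]
eef_rot: [0.339, 0.093, 0.935, -0.041]
contact_force: [0.8, 0.2, -1.6]
gripper_width: 0.0491
grasp_force: 50.7
```

Emit:
arm_command --pt "-0.02 0.1 -0.01 0 0 0 0.3" --pt "-0.05 0.2 -0.02 0 0 0 0.3" --pt "-0.08 0.3 -0.03 0 0 0 0.3" --pt "-0.1 0.4 -0.04 0 0 0 0.3" --pt "-0.13 0.5 -0.05 0 0 0 0.3"

```text
t: 16.9
ee_pos: [0.524, 0.1829, 0.1835]
eef_rot: [0.339, 0.093, 0.935, -0.041]
contact_force: [0.7, 0.8, -0.9]
gripper_width: 0.0486
grasp_force: 50.7
```

Emit:
arm_command --pt "-0.02 0.1 -0.01 0 0 0 0.3" --pt "-0.05 0.2 -0.02 0 0 0 0.3" --pt "-0.08 0.32 -0.03 0 0 0 0.3" --pt "-0.1 0.44 -0.04 0 0 0 0.3" --pt "-0.13 0.51 -0.05 0 0 0 0.3"

```text
t: 17.32
ee_pos: [0.4911, 0.3132, 0.1707]
eef_rot: [0.338, 0.092, 0.936, -0.04]
contact_force: [1.4, 0.8, -0.8]
gripper_width: 0.0486
grasp_force: 50.7
```

Emit:
arm_command --pt "0 0 0 0 0 0 0.3" --pt "0 0 0 0 0 0 0.3" --pt "0 0 0 0 0 0 0.3" --pt "0 0 0 0 0 0 0.3" --pt "0 0 0 0 0 0 0.3"

```text
t: 17.73
ee_pos: [0.4923, 0.3075, 0.1712]
eef_rot: [0.339, 0.094, 0.935, -0.042]
contact_force: [0.9, 0.0, -1.1]
gripper_width: 0.0488
grasp_force: 50.7
```

Run:
```python
from tray import *
state(); w=trays("wrist","square_tray",.026); cv2.imwrite("pics/wrist8.png",w["image"][:,:,::-1]); trays("top","square_tray",.026)
```

```text
17.73 [-1.169  0.501  0.222  2.2    1.288  0.563 -0.779] [0.492 0.308 0.171] [ 0.339  0.094  0.935 -0.042] [ 0.91  0.03 -1.13] 0.049 50.7
wrist square_tray 0.66 465 268 166 145 82.4
wrist square_tray 0.41 808 -119 95 432 40.5
top square_tray 0.62 456 260 155 171 82.9
top square_tray 0.62 766 2 424 245 87.1
```

Emit:
arm_command --pt "0 -0.01 -0.1 0 0 0 0.3" --pt "0 -0.02 -0.2 0 0 0 0.3" --pt "0 -0.02 -0.3 0 0 0 0.3" --pt "0 -0.02 -0.36 0 0 0 0.3" --pt "0 -0.02 -0.4 0 0 0 0.3"

```text
t: 18.35
ee_pos: [0.4914, 0.3037, 0.0691]
eef_rot: [0.338, 0.092, 0.936, -0.042]
contact_force: [0.1, 0.4, -0.2]
gripper_width: 0.0488
grasp_force: 50.7
```

Emit:
arm_command --pt "0 0 -0.004 0 0 0 0.3" --pt "0 0 -0.008 0 0 0 0.3" --pt "0 0 -0.012 0 0 0 0.3" --pt "0 0 -0.016 0 0 0 0.3" --pt "0 0 -0.016 0 0 0 0.3"

```text
t: 18.77
ee_pos: [0.492, 0.3042, 0.0676]
eef_rot: [0.339, 0.093, 0.935, -0.041]
contact_force: [1.0, -0.6, -0.7]
gripper_width: 0.0492
grasp_force: 50.7
```

Emit:
arm_command --pt "0 0 -0.003 0 0 0 0.3" --pt "0 0 -0.006 0 0 0 0.3" --pt "0 0 -0.008 0 0 0 0.3" --pt "0 0 -0.01 0 0 0 0.3" --pt "0 0 -0.01 0 0 0 0.3"

```text
t: 19.18
ee_pos: [0.4923, 0.3039, 0.0653]
eef_rot: [0.339, 0.093, 0.935, -0.041]
contact_force: [-4.6, 0.2, 8.3]
gripper_width: 0.0489
grasp_force: 52.0
```

Emit:
arm_command --pt "0 0 0.002 0 0 0 0.5" --pt "0 0 0.002 0 0 0 0.7" --pt "0 0 0.002 0 0 0 0.85" --pt "0 0 0.002 0 0 0 0.85" --pt "0 0 0.002 0 0 0 0.85"

```text
t: 19.6
ee_pos: [0.4918, 0.3039, 0.0649]
eef_rot: [0.338, 0.093, 0.935, -0.041]
contact_force: [0.1, -0.7, 0.9]
gripper_width: 0.0727
grasp_force: 0.0
```

Emit:
arm_command --pt "-0.02 0 0.03 0 0 0 0.85" --pt "-0.08 0.01 0.1 0 0 0 0.85" --pt "-0.14 0.03 0.17 0 0 0 0.85" --pt "-0.2 0.04 0.24 0 0 0 0.85" --pt "-0.25 0.05 0.31 0 0 0 0.85"

```text
t: 20.02
ee_pos: [0.4281, 0.3166, 0.1429]
eef_rot: [0.338, 0.092, 0.936, -0.042]
contact_force: [0.3, -0.3, 1.2]
gripper_width: 0.0727
grasp_force: 0.0
```

Run:
```python
from tray import *
state(); w=shot("wrist"); print(found(w,"wrist","tin_a"))
```

```text
20.02 [-1.315  0.536  0.235  2.294  1.342  0.572 -0.998] [0.428 0.317 0.143] [ 0.338  0.092  0.936 -0.042] [ 0.26 -0.28  1.19] 0.073 0.0
[(0.83, array([0.655, 0.028, 0.043])), (0.67, array([0.471, 0.303, 0.071]))]
```

Emit:
arm_command --pt "0 0 0.15 0 0 0 0.85" --pt "0.06 -0.1 0.2 0 0 0 0.85" --pt "0.15 -0.25 0.2 0 0 0.02 0.85" --pt "0.24 -0.4 0.2 0 0 0.04 0.85" --pt "0.32 -0.54 0.2 0 0 0.064 0.85"

```text
t: 20.53
ee_pos: [0.5025, 0.1943, 0.1927]
eef_rot: [0.341, 0.051, 0.938, -0.026]
contact_force: [2.2, 1.0, 0.3]
gripper_width: 0.0726
grasp_force: 0.0
```

Emit:
arm_command --pt "0.07 -0.12 -0.02 0 0 0 0.85" --pt "0.15 -0.25 -0.04 0 0 0 0.85" --pt "0.24 -0.4 -0.06 0 0 0 0.85" --pt "0.32 -0.54 -0.08 0 0 0 0.85" --pt "0.38 -0.64 -0.1 0 0 0 0.85"

```text
t: 20.95
ee_pos: [0.5917, 0.0457, 0.1689]
eef_rot: [0.34, 0.051, 0.939, -0.026]
contact_force: [1.7, 1.1, -0.1]
gripper_width: 0.0726
grasp_force: 0.0
```

Emit:
arm_command --pt "0 0 0 0 0 0 0.85" --pt "0 0 0 0 0 0 0.85" --pt "0 0 0 0 0 0 0.85" --pt "0 0 0 0 0 0 0.85" --pt "0 0 0 0 0 0 0.85"

```text
t: 21.37
ee_pos: [0.5909, 0.0497, 0.1697]
eef_rot: [0.341, 0.049, 0.938, -0.025]
contact_force: [-0.6, 0.9, -0.1]
gripper_width: 0.0728
grasp_force: 0.0
```

Run:
```python
from tray import *
state(); w=shot("wrist"); print(found(w,"wrist","tin_a"))
for d in robot.silhouettes("wrist","tin_a"):
    m=d["region"]; ys,xs=np.nonzero(m); (cx,cy),s,th=cv2.minAreaRect(np.c_[xs,ys].astype(np.float32)); print(round(d["p"],2),xs.min(),xs.max(),ys.min(),ys.max(),round(cx),round(cy),np.round(s),round(th,1))
```

```text
21.37 [-0.417  0.433  0.123  2.37   2.472  0.378 -1.286] [0.591 0.05  0.17 ] [ 0.341  0.049  0.938 -0.025] [-0.64  0.88 -0.13] 0.073 0.0
[(0.78, array([0.654, 0.018, 0.085]))]
0.94 206 274 154 271 241 212 [ 67. 116.] 2.4
```

Emit:
arm_command --pt "0.02 -0.03 0 0 0 0 0.85" --pt "0.04 -0.07 0 0 0 0 0.85" --pt "0.06 -0.11 0 0 0 0 0.85" --pt "0.06 -0.13 0 0 0 0 0.85" --pt "0.06 -0.13 0 0 0 0 0.85"

```text
t: 21.93
ee_pos: [0.6061, 0.0145, 0.17]
eef_rot: [0.341, 0.051, 0.938, -0.026]
contact_force: [-0.1, 0.2, 0.3]
gripper_width: 0.0725
grasp_force: 0.0
```

Run:
```python
from tray import *
state(); w=shot("wrist"); print(found(w,"wrist","tin_a"))
for d in robot.silhouettes("wrist","tin_a")[:1]:
    m=d["region"]
    for r0 in range(140,300,15):
        xs=np.nonzero(m[r0])[0]
        if len(xs): print(r0,xs.min(),xs.max())
```

```text
21.93 [-0.292  0.438  0.085  2.347  2.57   0.359 -1.299] [0.606 0.014 0.17 ] [ 0.341  0.051  0.938 -0.026] [-0.08  0.23  0.32] 0.072 0.0
[(0.92, array([0.655, 0.014, 0.09 ]))]
140 260 311
155 256 315
170 256 317
185 253 318
200 251 319
215 250 320
230 250 320
245 253 317
260 261 311
```

Emit:
arm_command --pt "0.06 0 -0.075 0 0 0 0.85" --pt "0.12 0 -0.15 0 0 0 0.85" --pt "0.18 -0.01 -0.225 0 0 0 0.85" --pt "0.24 -0.012 -0.3 0 0 0 0.85" --pt "0.284 -0.012 -0.345 0 0 0 0.85"

```text
t: 22.5
ee_pos: [0.6778, 0.013, 0.0816]
eef_rot: [0.341, 0.05, 0.939, -0.026]
contact_force: [0.3, 0.7, 0.2]
gripper_width: 0.0727
grasp_force: 0.0
```

Emit:
arm_command --pt "0 0 0 0 0 0 0.7" --pt "0 0 0 0 0 0 0.6" --pt "0 0 0 0 0 0 0.5" --pt "0 0 0 0 0 0 0.3" --pt "0 0 0 0 0 0 0.3"

```text
t: 22.92
ee_pos: [0.6764, 0.0126, 0.0841]
eef_rot: [0.341, 0.05, 0.938, -0.026]
contact_force: [-0.3, 0.3, -4.2]
gripper_width: 0.0474
grasp_force: 53.5
```

Emit:
arm_command --pt "0 0 0 0 0 0 0.3" --pt "0 0 0 0 0 0 0.3" --pt "0 0 0 0 0 0 0.3" --pt "0 0 0 0 0 0 0.3" --pt "0 0 0 0 0 0 0.3"

```text
t: 23.33
ee_pos: [0.6772, 0.0121, 0.0837]
eef_rot: [0.341, 0.051, 0.938, -0.026]
contact_force: [-0.7, -1.6, -4.3]
gripper_width: 0.0474
grasp_force: 53.5
```

Emit:
arm_command --pt "0 0 0.02 0 0 0 0.3" --pt "0 0 0.04 0 0 0 0.3" --pt "0 0 0.06 0 0 0 0.3" --pt "0 0 0.08 0 0 0 0.3" --pt "0 0 0.08 0 0 0 0.3"

```text
t: 23.75
ee_pos: [0.6779, 0.0122, 0.1053]
eef_rot: [0.342, 0.051, 0.938, -0.026]
contact_force: [-0.7, 0.6, -3.3]
gripper_width: 0.0477
grasp_force: 53.7
```

Emit:
arm_command --pt "0 0 0 0 0 0 0.3" --pt "0 0 0 0 0 0 0.3" --pt "0 0 0 0 0 0 0.3" --pt "0 0 0 0 0 0 0.3" --pt "0 0 0 0 0 0 0.3"

```text
t: 24.17
ee_pos: [0.6772, 0.0121, 0.1034]
eef_rot: [0.341, 0.051, 0.938, -0.026]
contact_force: [-0.4, -0.5, -4.8]
gripper_width: 0.0476
grasp_force: 53.7
```

Run:
```python
from tray import *
state(); w=shot("wrist"); print(found(w,"wrist","tin_a"));state()
g=w["image"].astype(float).mean(2)
col=g[140:350,260:300].mean(1); d=np.diff(col); k=np.argsort(-abs(d))[:5]; print(sorted((k+140).tolist()))
for r0 in(180,220,320):
    row=g[r0:r0+10,180:380].mean(0); d=np.diff(row); k=np.argsort(-abs(d))[:5]; print(r0,sorted((k+180).tolist()))
```

```text
24.17 [-0.198  0.629  0.012  2.223  2.651  0.428 -1.348] [0.677 0.012 0.103] [ 0.341  0.051  0.938 -0.026] [-0.42 -0.53 -4.81] 0.048 53.7
[(0.76, array([0.654, 0.019, 0.1  ])), (0.17, array([0.696, 0.034, 0.023]))]
24.27 [-0.198  0.629  0.012  2.223  2.651  0.428 -1.348] [0.677 0.012 0.103] [ 0.341  0.051  0.938 -0.026] [-0.81  0.43 -4.1 ] 0.048 53.7
[280, 281, 345, 346, 347]
180 [223, 224, 225, 329, 330]
220 [210, 219, 334, 335, 353]
320 [213, 214, 215, 340, 341]
```

Run:
```python
from ik import *
q0=np.array([-.198,.629,.012,2.223,2.651,.428,-1.348]); T=.698
A=((.677,.012,.103),T,-.11);B=((.597,.02,.2),T,-.11); q1,w=path(q0,A,B); print(np.round(q1,2),np.round(w,3))
for yaw in(-.08,0,.08,.15,.25):
    C=((.51,-.24,.16),T,yaw); qc,w=path(q1,B,C,20); E=((.442,-.283,.12),T,yaw); q,w1=path(qc,C,E,10)
    D=((.442,-.283,.066),T,yaw); q2,w2=path(q,E,D,6); q3,w3=path(q2,D,((.4,-.283,.12),T,yaw),6); q4,w4=path(q2,D,((.425,-.283,.16),T,yaw),6)
    print(yaw,np.round(qc,2),np.round(q2,2),*[np.round(k,3) for k in(w,w1,w2,w3,w4)])
```

```text
[-0.23  0.35  0.04  2.33  2.62  0.27 -1.31] [0.09 0.   0.  ]
-0.08 [ 0.94  0.47 -0.5   2.41  3.56  0.32 -1.51] [ 1.58  1.28 -1.52  2.46  2.03  0.91  0.38] [0.066 0.    0.   ] [0.75  0.002 0.016] [0.033 0.005 0.042] [0.043 0.008 0.067] [0.059 0.005 0.04 ]
0 [ 1.06  0.5  -0.61  2.38  3.65  0.27 -1.5 ] [ 1.6   1.3  -1.52  2.46  2.03  0.88  0.47] [0.073 0.    0.   ] [0.018 0.    0.   ] [1.213e+00 1.000e-03 1.200e-02] [0.042 0.004 0.037] [0.061 0.001 0.01 ]
0.08 [ 1.17  0.54 -0.73  2.35  3.73  0.2  -1.48] [ 1.21  0.73 -0.51  2.44  3.79  0.43 -1.24] [0.08 0.   0.  ] [0.018 0.    0.   ] [0.039 0.    0.   ] [0.282 0.001 0.009] [0.306 0.    0.   ]
0.15 [ 1.2   0.56 -0.75  2.32  4.07  0.17 -1.73] [ 1.19  0.72 -0.45  2.41  4.04  0.42 -1.42] [0.246 0.    0.   ] [0.016 0.    0.   ] [0.05 0.   0.  ] [0.087 0.    0.   ] [0.103 0.002 0.031]
0.25 [ 1.25  0.59 -0.79  2.31  4.23  0.17 -1.78] [ 1.33  0.77 -0.63  2.36  4.17  0.27 -1.44] [0.288 0.002 0.035] [0.021 0.002 0.033] [0.05  0.001 0.021] [0.061 0.003 0.035] [0.081 0.006 0.08 ]
```

Full again, so this one also goes in the long tray.

Emit:
arm_command --pt "-0.06 0.01 0.08 0 0 0 0.3" --pt "-0.12 0.02 0.16 0 0 0 0.3" --pt "-0.19 0.02 0.24 0 0 0 0.3" --pt "-0.26 0.03 0.32 0 0 0 0.3" --pt "-0.32 0.03 0.39 0 0 0 0.3"

```text
t: 24.68
ee_pos: [0.5961, 0.0199, 0.2019]
eef_rot: [0.341, 0.051, 0.938, -0.025]
contact_force: [0.5, 0.4, -3.5]
gripper_width: 0.0473
grasp_force: 53.9
```

Emit:
arm_command --pt "-0.02 -0.08 -0.01 0 0 0 0.3" --pt "-0.05 -0.18 -0.02 0 0 0 0.3" --pt "-0.08 -0.28 -0.04 0 0 0 0.3" --pt "-0.12 -0.38 -0.05 0 0 0 0.3" --pt "-0.16 -0.47 -0.06 0 0 0 0.3"

```text
t: 25.1
ee_pos: [0.5568, -0.0988, 0.1862]
eef_rot: [0.341, 0.051, 0.938, -0.026]
contact_force: [0.1, 0.2, -3.7]
gripper_width: 0.047
grasp_force: 55.6
```

Emit:
arm_command --pt "-0.03 -0.1 -0.01 0 0 0 0.3" --pt "-0.07 -0.19 -0.02 0 0 0.01 0.3" --pt "-0.11 -0.28 -0.04 0 0 0.03 0.3" --pt "-0.15 -0.37 -0.05 0 0 0.05 0.3" --pt "-0.19 -0.45 -0.06 0 0 0.06 0.3"

```text
t: 25.52
ee_pos: [0.5108, -0.2087, 0.1714]
eef_rot: [0.342, 0.007, 0.94, -0.01]
contact_force: [0.5, 0.6, -4.3]
gripper_width: 0.0479
grasp_force: 55.8
```

Emit:
arm_command --pt "-0.05 -0.02 0 0 0 0.01 0.3" --pt "-0.1 -0.05 0 0 0 0.02 0.3" --pt "-0.17 -0.1 0 0 0 0.04 0.3" --pt "-0.24 -0.16 0 0 0 0.06 0.3" --pt "-0.3 -0.22 0 0 0 0.06 0.3"

```text
t: 25.93
ee_pos: [0.4361, -0.2629, 0.1717]
eef_rot: [0.342, -0.038, 0.939, 0.006]
contact_force: [-0.5, -0.9, -5.1]
gripper_width: 0.0474
grasp_force: 56.7
```

Run:
```python
from tray import *
state(); w=trays("wrist","long_tray",.026); print(found(w,"wrist","tin_a")); cv2.imwrite("pics/wrist9.png",w["image"][:,:,::-1])
```

```text
25.93 [ 1.305  0.461 -0.732  2.416  3.945  0.225 -1.614] [ 0.436 -0.263  0.172] [ 0.342 -0.038  0.939  0.006] [-0.49 -0.88 -5.06] 0.047 56.7
wrist long_tray 0.56 457 -285 91 191 84.8
[(0.94, array([ 0.391, -0.168,  0.076])), (0.88, array([ 0.523, -0.437,  0.065])), (0.83, array([ 0.415, -0.262,  0.17 ])), (0.82, array([ 0.425, -0.415,  0.063])), (0.72, array([ 0.487, -0.302,  0.04 ]))]
```

Emit:
arm_command --pt "0 -0.03 0 0 0 0 0.3" --pt "0 -0.076 -0.1 0 0 0 0.3" --pt "0 -0.076 -0.2 0 0 0 0.3" --pt "0 -0.076 -0.29 0 0 0 0.3" --pt "0 -0.076 -0.34 0 0 0 0.3"

```text
t: 26.5
ee_pos: [0.437, -0.281, 0.0844]
eef_rot: [0.341, -0.037, 0.939, 0.005]
contact_force: [1.3, 0.5, -4.0]
gripper_width: 0.0475
grasp_force: 57.3
```

Run:
```python
from tray import *
state(); w=shot("wrist"); cv2.imwrite("pics/wrist10.png",w["image"][:,:,::-1])
t=shot("side")["image"]; h=cv2.resize(t[210:360,180:380],None,fx=2.8,fy=2.8)
cv2.imwrite("pics/c.png",np.hstack([w["image"][:,:420],cv2.resize(h,(380,420))])[:,:,::-1])
```

```text
26.5 [ 1.103  0.652 -0.439  2.461  3.721  0.469 -1.27 ] [ 0.437 -0.281  0.084] [ 0.341 -0.037  0.939  0.005] [ 1.27  0.47 -4.  ] 0.048 57.3
```

View pics/c.png

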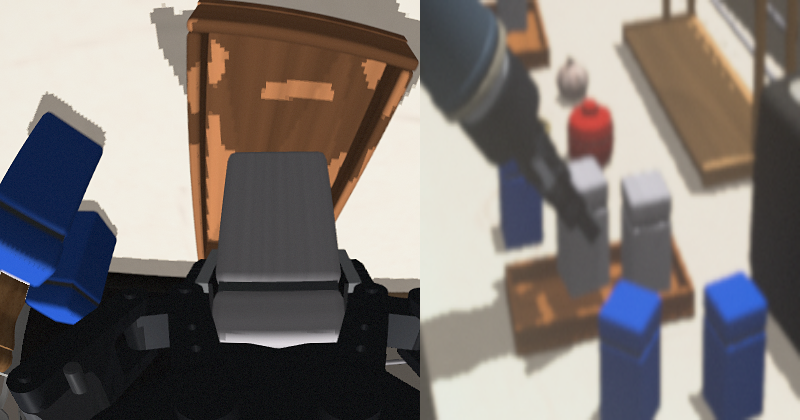

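The held tin (right pane, 580,225) hangs inside the tray, clear of the first tin (645,235), which stands upright. I'll lower it gently, with a little yaw to ease j4.

Emit:
arm_command --pt "0.005 0 0 0 0 0.01 0.3" --pt "0.01 0 -0.01 0 0 0.02 0.3" --pt "0.01 0 -0.03 0 0 0.03 0.3" --pt "0.01 0 -0.045 0 0 0.03 0.3" --pt "0.01 0 -0.055 0 0 0.03 0.3"

```text
t: 27.02
ee_pos: [0.439, -0.2822, 0.0727]
eef_rot: [0.342, -0.058, 0.938, 0.014]
contact_force: [0.2, -0.8, -4.6]
gripper_width: 0.0479
grasp_force: 57.3
```

Emit:
arm_command --pt "0 0 -0.004 0 0 0 0.3" --pt "0 0 -0.008 0 0 0 0.3" --pt "0 0 -0.012 0 0 0 0.3" --pt "0 0 -0.015 0 0 0 0.3" --pt "0 0 -0.015 0 0 0 0.3"

```text
t: 27.43
ee_pos: [0.4391, -0.2813, 0.0688]
eef_rot: [0.342, -0.059, 0.938, 0.014]
contact_force: [0.0, 1.4, -3.9]
gripper_width: 0.0474
grasp_force: 57.3
```

Emit:
arm_command --pt "0 0 -0.003 0 0 0 0.3" --pt "0 0 -0.006 0 0 0 0.3" --pt "0 0 -0.009 0 0 0 0.3" --pt "0 0 -0.012 0 0 0 0.3" --pt "0 0 -0.012 0 0 0 0.3"

```text
t: 27.85
ee_pos: [0.4391, -0.2814, 0.0657]
eef_rot: [0.342, -0.059, 0.938, 0.014]
contact_force: [-0.1, -0.3, -3.4]
gripper_width: 0.0474
grasp_force: 57.3
```

Emit:
arm_command --pt "0 0 -0.002 0 0 0 0.3" --pt "0 0 -0.004 0 0 0 0.3" --pt "0 0 -0.006 0 0 0 0.3" --pt "0 0 -0.006 0 0 0 0.3" --pt "0 0 -0.006 0 0 0 0.3"

```text
t: 28.27
ee_pos: [0.4392, -0.2814, 0.0654]
eef_rot: [0.343, -0.059, 0.938, 0.014]
contact_force: [-6.9, -0.4, 13.3]
gripper_width: 0.0474
grasp_force: 59.2
```

Emit:
arm_command --pt "0 0 0.002 0 0 0 0.5" --pt "0 0 0.002 0 0 0 0.7" --pt "0 0 0.002 0 0 0 0.9" --pt "0 0 0.002 0 0 0 0.9" --pt "0 0 0.002 0 0 0 0.9"

```text
t: 28.68
ee_pos: [0.4393, -0.2814, 0.0649]
eef_rot: [0.342, -0.059, 0.938, 0.014]
contact_force: [0.8, 0.0, -0.1]
gripper_width: 0.0766
grasp_force: 0.0
```

Emit:
arm_command --pt "0 0 0.04 0 0 0 0.9" --pt "-0.01 0 0.12 0 0 0 0.9" --pt "-0.03 0 0.22 0 0 0 0.9" --pt "-0.05 0 0.32 0 0 0 0.9" --pt "-0.07 0 0.42 0 0 0 0.9"

```text
t: 29.1
ee_pos: [0.4236, -0.2806, 0.1623]
eef_rot: [0.343, -0.059, 0.937, 0.014]
contact_force: [1.1, -0.3, 0.5]
gripper_width: 0.0769
grasp_force: 0.0
```

Emit:
arm_command --pt "0 0 0.08 0 0 0 0.9" --pt "0.02 0.02 0.16 0 0 0 0.9" --pt "0.04 0.05 0.24 0 0 0 0.9" --pt "0.06 0.1 0.3 0 0 0 0.9" --pt "0.08 0.14 0.34 0 0 0 0.9"

```text
t: 29.52
ee_pos: [0.4454, -0.2311, 0.2229]
eef_rot: [0.356, -0.054, 0.933, 0.003]
contact_force: [0.6, -0.3, 0.0]
gripper_width: 0.0767
grasp_force: 0.0
```

Run:
```python
from tray import *
state()
for c in("wrist","side","top"):
    w=shot(c)
    for q in("tin_a","timer","garlic_bulb","fish_tin"): print(c,q,[(a,b.tolist()) for a,b in found(w,c,q,6)])
    for d in robot.silhouettes(c,"tin_a"):
        ys,xs=np.nonzero(d["region"]); print([int(v) for v in(xs.min(),xs.max(),ys.min(),ys.max())],end=" ")
```

```text
29.52 [ 1.406  0.36  -0.91   2.404  4.227  0.173 -1.966] [ 0.445 -0.231  0.223] [ 0.356 -0.054  0.933  0.003] [ 0.58 -0.25  0.02] 0.077 0.0
wrist tin_a [(0.93, [0.496, -0.288, 0.094]), (0.85, [0.429, -0.415, 0.07]), (0.73, [0.423, -0.279, 0.09]), (0.61, [0.525, -0.433, 0.061]), (0.57, [0.394, -0.161, 0.089])]
wrist timer [(0.7, [0.505, -0.065, 0.04]), (0.17, [0.444, -0.254, 0.003])]
wrist garlic_bulb [(0.64, [0.529, 0.079, 0.021])]
wrist fish_tin [(0.8, [0.431, 0.015, 0.017])]
[351, 455, 0, 87] [34, 110, 92, 178] [13, 111, 6, 112] [169, 256, 6, 112] [173, 240, 110, 174] side tin_a [(0.92, [0.391, -0.179, 0.055]), (0.87, [0.437, -0.303, 0.068]), (0.83, [0.433, -0.44, 0.057]), (0.78, [0.487, 0.278, 0.047]), (0.77, [0.509, -0.316, 0.067]), (0.67, [0.532, -0.472, 0.061])]
side timer [(0.65, [0.513, -0.075, 0.038]), (0.64, [0.529, 0.075, 0.026])]
side garlic_bulb [(0.76, [0.531, 0.073, 0.029])]
side fish_tin [(0.62, [0.423, 0.023, 0.022])]
[327, 362, 306, 363] [274, 306, 311, 369] [219, 236, 194, 222] [285, 312, 271, 314] [220, 244, 256, 299] [251, 280, 274, 321] [286, 380, 130, 277] top tin_a [(0.82, [0.399, -0.145, 0.09]), (0.65, [0.492, 0.298, 0.099]), (0.65, [0.438, -0.414, 0.091]), (0.64, [0.456, -0.277, 0.097]), (0.61, [0.507, -0.282, 0.097]), (0.57, [0.536, -0.436, 0.091])]
top timer [(0.67, [0.518, -0.051, 0.047]), (0.53, [0.456, -0.276, 0.096])]
top garlic_bulb [(0.66, [0.539, 0.09, 0.037])]
top fish_tin [(0.65, [0.436, 0.022, 0.02])]
[360, 385, 193, 221] [153, 179, 287, 310] [406, 434, 163, 190] [331, 355, 253, 277] [415, 443, 196, 225] [367, 391, 218, 233] [349, 389, 191, 269]
```

```bash
python3 -c "
from station import robot
print(robot.hand_in())"
```

```text
the job is handed in; nothing more can be done
None
```

The two full tins (left and middle on the rack) stand upright in the long tray and the empty one (right) in the square tray. The fish tin, timer and garlic show no movement in the camera checks, and I handed in at about 30 s.

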